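# Lay the cob press mould down and bed it into the corner of the pressing board

### The arm

A 7-joint arm with a two-finger parallel gripper is mounted at the origin on the work surface. World frame = base frame: x ahead of the robot, y to its left, z up, the work surface at z = 0. Lengths are in m, angles in degrees, forces in N, time in s.
With the tool pointing down it reaches from about 0.425 to 0.875 m from the base axis. Payload 4.7 kg.
Tool frame: the origin (TCP) lies on the mounting face of the last link; the fingertips stand tcp_to_tips ahead of it and the grasp point (between the pads) lies 164 mm ahead of it (tcp_to_tips is the distance from the TCP to the fingertips, in m); z points along the fingers, y is the line along which they close (so a half turn about z gives the same grasp; the last joint's range is limited). The gripper opens to 87 mm and grips with 3 to 60 N. Pads are 19 mm wide; open, the fingers measure 117 mm over their backs; the gripper's body (75 mm by 190 mm) begins 51 mm behind the grasp point.
Start: joints at [71.511, 18.392, -4.016, 83.108, 1.295, 78.541, -3.26], TCP at [0.215, -0.613, 0.405] pointing down, gripper open.
Joint ranges: [-163.93, 163.93], [-17.29, 119.83], [-79.2, 71.16], [3.27, 140.29], [-89.18, 269.18], [5.43, 117.66], [-154.24, 154.24]. Speed limits (degrees/s): [147.25, 147.25, 180, 180, 180, 180, 180].

### API

Orientations are given as [roll, pitch, yaw] about the fixed x, y, z axes, in that order (R = Rz(yaw) Ry(pitch) Rx(roll)).
In Python, from cell import get_obs, read_camera, sign_off, tcp_to_tips gives the robot as it stands.
- The arm moves only by the tool drive_tool, never from a script. Its argument "rows" is one flat list of numbers, 7 for each row, row after row: the shift along the tool's x, y, z in m, then the turn, a rotation vector about the tool's x, y, z in rad, then the gripper command: -1 is shut, 1 is fully open, values between are in proportion. In form: [tx, ty, tz, rx, ry, rz, fingers, tx, ty, tz, rx, ry, rz, fingers, ...]. A call has 1 to 5 rows; each row shifts and turns the commanded pose from where the row before left it, along the tool's axes as they then stand; what a row does not reach is not made up. A row lasts 1/8 s, in which the tool goes at most 62.5 mm and 10.7 degrees, less where a joint would pass 70% of its speed; a pose out of reach is approached as far as the arm can. A call is refused whole if a number of a shift passes 0.0625 or a number of a turn 0.188, either way. A call with a gripper value outside its range is refused whole. The fingers move at their own pace and stop on an object; "grip_force" is the grip in N (left out, the last holds). Time passes only in rows, so rows that do not move let the fingers close. It gives the time, the measured TCP pose, the force, the opening and the grip force at its end, in the units of the state.
- get_obs(): the state, without advancing time (a new reading comes with each control period).
- read_camera(name): name is "side" or "top"; returns a dict with "color" (400x640x3 uint8, blue, green, red), "fov_y" (degrees; the focal length in pixels is half the picture's height over the tangent of half this angle, whatever the lens; pixels are square), "cx", "cy" (the principal point, pixels), "cam_to_world" (4x4, takes a point from camera to world coordinates). Camera axes: x right, y up, looking along -z (the intrinsics and any distortion apply to the point x, -y, -z); pixel columns grow to the right and rows downward; lengths in m; the calibration is good to about 2 mm. A picture is of the moment at which its call begins. There is no depth.
- sign_off(): hands the job in; it is judged then, once.
The state is a dict: "time_s": time; "qpos": joint angles; "joint_velocities": joint speeds; "effort": joint torques, N m; "tool_pos": TCP position; "tool_rot": TCP orientation; "force": force on the tool from outside, world axes, zero at the start; "wrist_torque": the same for the moment, N m; "grip_width": finger opening in m; "grasp_force": force on a finger pad.
Only numpy, scipy, OpenCV 4.12 (cv2) and the standard library are available. Lean on these libraries where they do the work, as an engineer would, in place of code of your own. Each camera call takes 0.05 s, during which the arm holds its last target. There are 200 camera calls.

### The job

The wooden press mould is standing on end on the pressing board. Push it over onto its plain back, so that the carved cob cavity looks up and the red-banded end points to the end stop; square it up with a firm push against the long fence, then slide it along the fence and press it firmly home against the end stop, leaving it tight against both. Press for about a second each time so that the batten takes roughly 12 N, beside what it takes to slide the mould, and never more than 20 N, as the battens are only lightly pinned, and leave the cobs, the other mould half, the jar, the roller and the brush alone.

Things in the scene. Friction and masses are not known exactly. Their poses are not given: they have to be found in the camera images.
- mould: Wooden block 90 (x) by 96 (y) by 150 mm tall (z), 0.45 to 0.75 kg, too thick to grip. Origin: centre of the end it stands on; z runs to the red-banded end. Its -x face (red line along it on top), turned away from the end stop, has the cavity, 46 mm wide, 28 deep, from z = 20 to 130 mm; +x is the plain back. On its back, x points down, +y goes to the fence. Sliding drag: 0.4 to 0.8 of its weight.
- press_board: Plywood pressing board 315 x 475 mm, 18 mm thick, fixed to the table, with two dark battens screwed on in an L. Origin on the table's surface under the inner corner of the battens, z up; board top at z = 18 mm, from x = -280 to 35 and y = -42 to 433 mm. The mould's place is in the corner, on the -x, +y side of the origin.
- fence: The long fence, a rigid dark batten 22 mm thick, 400 mm long and 45 mm high on top of the board. Origin at the inner corner on the board's top; its working face is the plane x = 0 and runs along +y. Same axes as the pressing board.
- end_stop: The end stop, a rigid dark batten 22 mm thick, 172 mm long and 45 mm high on top of the board. Origin at the inner corner on the board's top; its working face is the plane y = 0 and runs along -x to x = -150 mm. Same axes as the pressing board.
- band_fence (a point): Point of the mould at its +y edge of the red-banded end, half way through its thickness: (0, 48, 150) mm in the mould's frame. When home it meets fence and end stop: x = 0, y = 0 in the pressing board's frame.
- band_near (a point): Point of the mould at its -y edge of the red-banded end: (0, -48, 150) mm in the mould's frame. When home it meets the end stop: y = 0 in the pressing board's frame.
- foot_fence (a point): Point of the mould at its +y edge of the end it stands on: (0, 48, 0) mm in the mould's frame. When home it meets the fence: x = 0 in the pressing board's frame.
- other_half: The mould's other half, blue-banded, lying cavity up on the table, 150 (x) by 96 by 90 mm high; origin under its centre. Leave it alone.
- cob0: Copper-coloured cast cob, 148 mm long, 44 mm thick, lying in the sheet pan (260 x 250 x 25 mm) on the right; origin under its middle. Leave it alone.
- cob1: Second cob in the sheet pan, the same size. Leave it alone.
- cob2: Third cob in the sheet pan, the same size. Leave it alone.
- cob3: A cob lying on the table beyond the fence, the same size. Leave it alone.
- slip_jar: Jar with a white lid, 72 mm across, 100 mm high, standing on the table to the right of the end stop; origin under its centre. Leave it alone.
- roller: Small wooden roller with black handles lying on the table to the left of the board, 270 mm long, 38 mm thick; origin under its middle. Leave it alone.
- brush: Brush lying on the table on the robot's left, beside the board's near corner; origin under its middle. Leave it alone.
Mind the look-alikes: they are no part of the job. What is shaped like the mould but purple is not meant.

How it is judged:
By the outcome, as a careful person would: the job done as asked, in the order asked, and still so for the second after the job is handed in, with the robot touching nothing.
It also fails if it takes over 70 s, if anything falls off the work surface, if the arm or the gripper's body presses on something with over 40 N, if the wrist force passes 120 N, or if a joint passes its speed limit or range.

## Working session

There is one attempt and no reset: what is moved stays moved. The work goes in short steps, Python scripts to look and compute and a tool call to move; the robot and the scene stay as the last step left them, time stands still between calls to the robot, and variables do not carry over. Pictures are saved under pics/ and viewed, at most 10 in all, crops included, and the job is handed in when it is done.

Besides the shell and the picture viewer there is one more tool, called after "Request:" as name(argument=value, ...) on one line, values as JSON. drive_tool: Moves the arm, as the interface text tells. Its arguments: {"type":"object","properties":{"rows":{"type":"array","items":{"type":"number"}},"grip_force":{"type":"number"}},"required":["rows"]}

```bash
ls; mkdir -p pics; python3 - <<'E'
from cell import *
import cv2
print(get_obs(), tcp_to_tips if not callable(tcp_to_tips) else tcp_to_tips())
for n in("side","top"):
    r=read_camera(n); cv2.imwrite(f"pics/{n}0.png",r["color"]); print({k:v for k,v in r.items() if k!="color"})
E
```

```text
pics
{'time_s': 0.0, 'qpos': array([71.51102892, 18.43702532, -4.01580984, 83.17503082,  1.29489861,
       78.5425444 , -3.25851227]), 'joint_velocities': array([-0.03328564,  0.03122896,  0.02113419,  0.01516417,  0.08880095,
        0.12429832,  0.0945153 ]), 'effort': array([ 2.36743608e-04, -4.91293859e+01, -4.04054197e-01, -3.12526238e+01,
       -6.40494190e-02,  4.36104834e-02,  1.77113243e-04]), 'tool_pos': array([ 0.21470009, -0.61328633,  0.40368317]), 'tool_rot': array([-1.79890641e+02,  5.70867667e-03,  1.93004605e+01]), 'force': array([-0.20612862, -0.51874402, -0.75869025]), 'wrist_torque': array([0.04941271, 0.03780532, 0.00471693]), 'grasp_force': 0.0, 'grip_width': 0.08670665335407625} 0.1822
{'fov_y': 49.13315952440855, 'cx': 325.63526744240033, 'cy': 197.73936424749502, 'cam_to_world': array([[-0.79655042,  0.44622219, -0.40791321, -0.11606238],
       [-0.60454093, -0.59473858,  0.52992102,  0.79148291],
       [-0.00613921,  0.66870904,  0.74349884,  1.29853753],
       [ 0.        ,  0.        ,  0.        ,  1.        ]])}
{'fov_y': 50.02015297376668, 'cx': 315.0839721815159, 'cy': 206.03660486432955, 'cam_to_world': array([[-1.55899286e-02,  9.89158545e-01, -1.46021663e-01,
         2.93925179e-01],
       [-9.99876023e-01, -1.57457875e-02,  8.84501025e-05,
        -3.97326887e-02],
       [-2.21173489e-03,  1.46004939e-01,  9.89281389e-01,
         1.65548451e+00],
       [ 0.00000000e+00,  0.00000000e+00,  0.00000000e+00,
         1.00000000e+00]])}
```

View pics/side0.png

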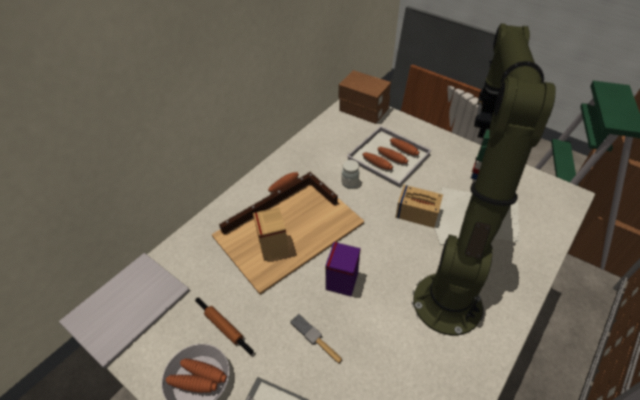

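View pics/top0.png

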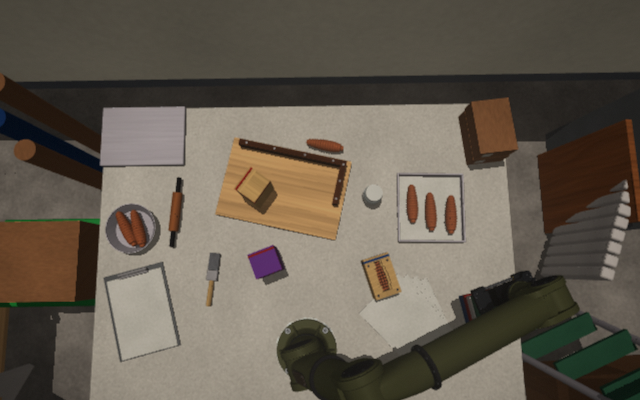

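```bash
python3 - <<'E'
import cv2
a=cv2.imread("pics/top0.png")[130:245,205:365]; b=cv2.imread("pics/side0.png")[165:300,205:370]
cv2.imwrite("pics/t_crop.png",cv2.resize(a,None,fx=5,fy=5,interpolation=cv2.INTER_CUBIC))
cv2.imwrite("pics/s_crop.png",cv2.resize(b,None,fx=4.4,fy=4.4,interpolation=cv2.INTER_CUBIC))
E
```

```text
(no output)
```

View pics/t_crop.png

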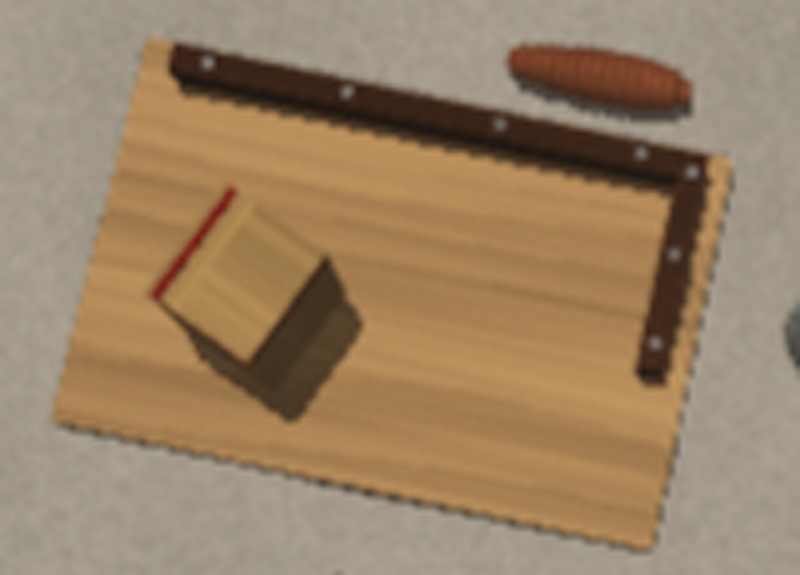

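View pics/s_crop.png

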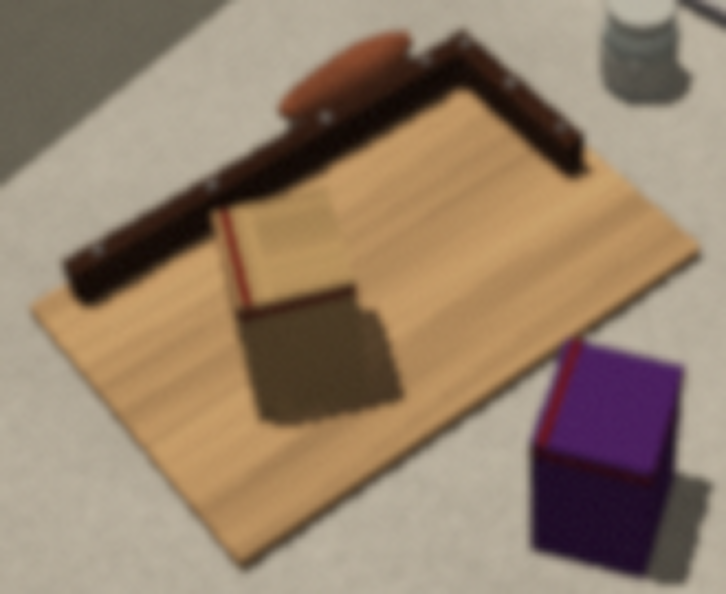

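```bash
cat > h.py <<'E'
import numpy as np, cv2
from cell import *
def ray(r,u,v):
    f=200/np.tan(np.radians(r["fov_y"]/2)); M=r["cam_to_world"]
    d=np.array([(u-r["cx"])/f,-(v-r["cy"])/f,-1.0])
    return M[:3,3],M[:3,:3]@d
def onz(r,u,v,z):
    o,d=ray(r,u,v); return (o+d*(z-o[2])/d[2])[:2]
def fit(loc,w): # 2d rigid
    loc=np.array(loc);w=np.array(w);a=loc-loc.mean(0);b=w-w.mean(0)
    t=np.arctan2((a[:,0]*b[:,1]-a[:,1]*b[:,0]).sum(),(a*b).sum())
    R=np.array([[np.cos(t),-np.sin(t)],[np.sin(t),np.cos(t)]]);p=w.mean(0)-R@loc.mean(0)
    return p,t,R,(loc@R.T+p-w)
E
python3 - <<'E'
from h import *
np.set_printoptions(precision=4,suppress=True)
def run(n,off,s,board,mould):
    r=read_camera(n); c=lambda q:((q[0]+.5)/s-.5+off[0],(q[1]+.5)/s-.5+off[1])
    B=[onz(r,*c(q),.018) for q in board]
    p,t,R,e=fit(np.array([(35,433),(35,-42),(-280,-42),(-280,433)])/1e3,B)
    print(n,"board",p,np.degrees(t),e*1e3)
    m=np.array([onz(r,*c(q),.168) for q in mould])
    pm,tm,Rm,em=fit(np.array([(-45,48),(-45,-48),(45,-48),(45,48)])/1e3,m)
    print("mould",pm,np.degrees(tm),em*1e3,"in board",R.T@(pm-p),np.degrees(tm-t))
run("top",(205,130),5,[(148,40),(732,158),(650,550),(57,423)],[(235,188),(153,297),(250,365),(327,260)])
run("side",(205,165),4.4,[(32,308),(590,130),(702,250),(243,562)],[(212,212),(243,310),(355,288),(330,190)])
E
```

```text
top board [ 0.6862 -0.1372] -12.794723125624312 [[ 1.916   1.5052]
 [ 0.0053 -2.4687]
 [-1.0851 -3.8257]
 [-0.8361  4.7892]]
mould [0.592  0.1789] -126.80716028656931 [[ 0.7005  2.4428]
 [ 1.752   2.5389]
 [-2.4893 -0.7916]
 [ 0.0368 -4.1902]] in board [-0.1619  0.2873] -114.01243716094501
side board [ 0.6153 -0.1415] -20.233657894177444 [[-12.3207 -21.2887]
 [ 76.9941 -25.5134]
 [-60.6146  28.6358]
 [ -4.0588  18.1662]]
mould [0.5903 0.1811] -127.18001390228686 [[-3.8082  0.2306]
 [ 3.0728  3.4249]
 [ 1.1671 -3.3521]
 [-0.4317 -0.3034]] in board [-0.135   0.2941] -106.9463560081094
```

Request:
drive_tool(rows=[0,0,0,0,0,-0.147,0.15,0,0,0,0,0,-0.147,0.15,0,0,0,0,0,-0.147,0.15,0,0,0,0,0,-0.147,0.15], grip_force=20)

```text
time_s: 0.7
tool_pos: [0.2148, -0.6134, 0.4044]
tool_rot: [-180.0, -0.0, 53.3]
force: [-0.3, -0.1, 0.0]
grip_width: 0.0556
grasp_force: 0.0
```

Request:
drive_tool(rows=[0.03,-0.009,0,0,0,0,0.15,0.047,-0.009,0,0,0,0,0.15,0.047,-0.009,0,0,0,0,0.15,0.047,-0.009,0,0,0,0,0.15,0.047,-0.009,0,0,0,0,0.15])

```text
time_s: 1.32
tool_pos: [0.3106, -0.4108, 0.4047]
tool_rot: [180.0, 0.0, 53.0]
force: [0.2, -0.2, 1.1]
grip_width: 0.05
grasp_force: 0.0
```

Request:
drive_tool(rows=[0.047,-0.009,0,0,0,0,0.15,0.047,-0.009,0,0,0,0,0.15,0.047,-0.009,0,0,0,0,0.15,0.047,-0.009,0,0,0,0,0.15,0.047,-0.009,0,0,0,0,0.15])

```text
time_s: 1.95
tool_pos: [0.416, -0.196, 0.4048]
tool_rot: [180.0, 0.0, 53.0]
force: [0.5, -0.3, 0.1]
grip_width: 0.0502
grasp_force: 0.0
```

Request:
drive_tool(rows=[0.048,-0.0085,0,0,0,0,0.15,0.048,-0.0085,0,0,0,0,0.15,0.048,-0.0085,0,0,0,0,0.15,0.048,-0.0085,0,0,0,0,0.15,0.048,-0.0085,0,0,0,0,0.15])

```text
time_s: 2.58
tool_pos: [0.5266, 0.0209, 0.4048]
tool_rot: [180.0, 0.0, 53.0]
force: [0.6, -0.5, 0.0]
grip_width: 0.0498
grasp_force: 0.0
```

Request:
drive_tool(rows=[0.048,-0.0085,0,0,0,0,0.15,0.048,-0.0085,0,0,0,0,0.15,0.048,-0.0085,0,0,0,0,0.15,0.048,-0.0085,0,0,0,0,0.15,0.046,-0.0085,0,0,0,0,0.15])

```text
time_s: 3.2
tool_pos: [0.6363, 0.2364, 0.4042]
tool_rot: [-180.0, 0.0, 53.0]
force: [1.0, -0.0, 0.7]
grip_width: 0.0501
grasp_force: 0.0
```

Request:
drive_tool(rows=[0,0,0,0,0,0,0.15,0,0,0.035,0,0,0,0.15,0,0,0.037,0,0,0,0.15,0,0,0,0,0,0,0.15])

```text
time_s: 3.7
tool_pos: [0.6348, 0.2331, 0.3295]
tool_rot: [-179.9, 0.4, 52.9]
force: [-0.1, -0.5, 0.4]
grip_width: 0.05
grasp_force: 0.0
```

```bash
python3 - <<'E'
from h import *
a=read_camera("side")["color"][120:300,190:390]; b=read_camera("top")["color"][120:260,200:370]
cv2.imwrite("pics/p1.png",np.hstack([cv2.resize(a,(440,396)),cv2.resize(b,(360,396))]))
E
```

```text
(no output)
```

View pics/p1.png

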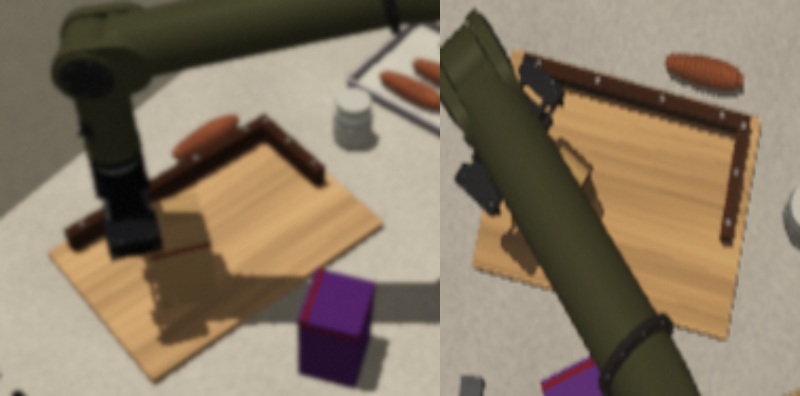

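Request:
drive_tool(rows=[-0.006,-0.003,0,0,0,0,0.33,-0.008,0,0,0,0,0,0.33,-0.01,0,0,0,0,0,0.33,-0.01,0,-0.004,0,0,0,0.33,-0.01,0,-0.004,0,0,0,0.33])

```text
time_s: 4.42
tool_pos: [0.6062, 0.2012, 0.3412]
tool_rot: [180.0, 0.0, 53.0]
force: [1.5, 1.1, 2.3]
grip_width: 0.0579
grasp_force: 0.9
```

Request:
drive_tool(rows=[-0.01,0,-0.004,0,0,0,0.33,-0.01,0,-0.004,0,0,0,0.33,-0.01,0,-0.003,0,0,0,0.33])

```text
time_s: 4.8
tool_pos: [0.588, 0.177, 0.3515]
tool_rot: [-180.0, 0.1, 53.0]
force: [0.5, -0.2, -0.3]
grip_width: 0.0578
grasp_force: 0.1
```

```bash
python3 - <<'E'
from h import *
a=read_camera("side")["color"][120:300,190:390]; b=read_camera("top")["color"][120:260,200:370]
cv2.imwrite("pics/p2.png",np.hstack([cv2.resize(a,(440,396)),cv2.resize(b,(360,396))]))
E
```

```text
(no output)
```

View pics/p2.png

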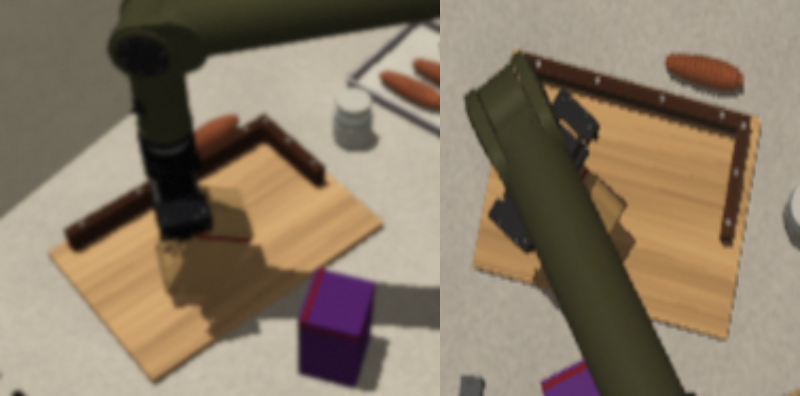

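Request:
drive_tool(rows=[-0.01,0,-0.002,0,0,0,0.33,-0.01,0,-0.001,0,0,0,0.33,-0.01,0,0,0,0,0,0.33,-0.01,0,0,0,0,0,0.33])

```text
time_s: 5.4
tool_pos: [0.564, 0.1454, 0.3547]
tool_rot: [180.0, 0.0, 53.0]
force: [-1.0, -0.4, 0.3]
grip_width: 0.0579
grasp_force: 0.0
```

Request:
drive_tool(rows=[-0.008,0,0,0,0,0,0.33,0,0,0,0,0,0,0.33,0,0,-0.02,0,0,0,0.33,0.03,0,-0.04,0,0,0,0.33,0.05,0,-0.03,0,0,0,0.33])

```text
time_s: 6.02
tool_pos: [0.6088, 0.2031, 0.4485]
tool_rot: [179.8, -0.1, 52.8]
force: [0.9, 1.0, 0.8]
grip_width: 0.058
grasp_force: 0.0
```

```bash
python3 - <<'E'
from h import *
a=read_camera("side")["color"]; cv2.imwrite("pics/side3.png",a)
b=read_camera("top")["color"]; cv2.imwrite("pics/top3.png",b); a=a[165:300,205:370]; b=b[130:245,205:365]
cv2.imwrite("pics/p3.png",np.hstack([cv2.resize(a,(400,327),interpolation=cv2.INTER_CUBIC),cv2.resize(b,(400,288),interpolation=cv2.INTER_CUBIC)]) if 0 else np.hstack([cv2.resize(a,(400,400)),cv2.resize(b,(400,400))]))
E
```

```text
(no output)
```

View pics/p3.png

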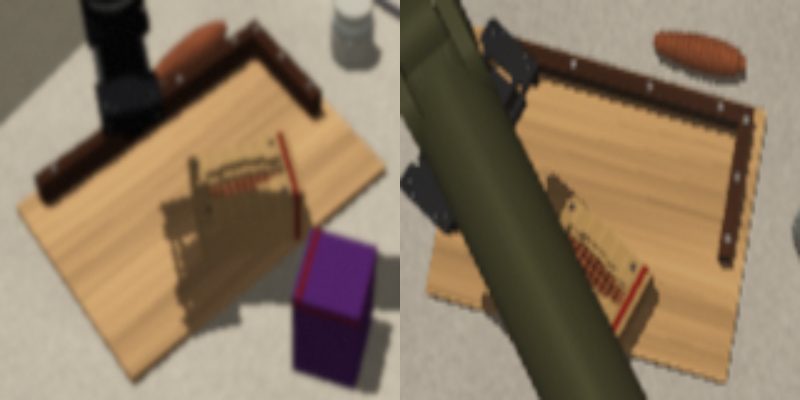

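```bash
python3 - <<'E'
from h import *
np.set_printoptions(precision=4,suppress=True)
p=np.array([.6862,-.1372]);t=np.radians(-12.8);R=np.array([[np.cos(t),-np.sin(t)],[np.sin(t),np.cos(t)]])
for n,ox,oy,sx,sy,P in (("top",205,130,2.5,400/115,[(648,266),(613,330),(571,192)]),("side",205,165,400/165,400/135,[(280,133),(299,195),(193,160)])):
    r=read_camera(n)
    w=np.array([onz(r,(u+.5)/sx-.5+ox,(v+.5)/sy-.5+oy,.108) for u,v in P])
    print(n,w.tolist(),"board",((w-p)@R).tolist()); d=w[0]-w[2];print(np.degrees(np.arctan2(d[1],d[0])),np.linalg.norm(d),np.linalg.norm(w[0]-w[1]))
E
```

```text
top [[0.5134014122042009, -0.582360395775261], [0.4468837644980014, -0.5272185884403051], [0.5941217588556824, -0.47455530607757235]] board [[-0.0698798144302902, -0.4723811400195797], [-0.14696104021199718, -0.4333465271161452], [-0.015049476172031579, -0.3493716048820669]]
-126.82447137342741 0.13467632207727548 0.08640148362459676
side [[0.51829768527638, -0.00017612224123320086], [0.43921995485331544, 0.058265314981389094], [0.5934122181746576, 0.10875497741317708]] board [[-0.1940872680445959, 0.09642024034705689], [-0.28414747842199106, 0.13588981774899894], [-0.14497290126234752, 0.21928584375185148]]
-124.58859451507513 0.132318470080505 0.0983294921857556
```

```bash
python3 - <<'E'
from h import *
np.set_printoptions(precision=3,suppress=True)
a={n:cv2.imread(f"pics/{n}0.png") for n in("top","side")}
for n in a:
    r=read_camera(n); h=cv2.cvtColor(a[n],cv2.COLOR_BGR2HSV)
    for lo,hi,z in (((130,90,60),(158,255,255),.15),((130,90,20),(158,255,59),.15)):
        m=cv2.inRange(h,lo,hi); m=cv2.morphologyEx(m,cv2.MORPH_OPEN,np.ones((3,3)))
        c=max(cv2.findContours(m,0,1)[0],key=cv2.contourArea,default=None)
        if c is None: continue
        b=cv2.boxPoints(cv2.minAreaRect(c)); print(n,b.astype(int).tolist(),np.array([onz(r,*q,z) for q in b]).tolist())
E
```

```text
top [[248, 257], [274, 247], [282, 268], [256, 278]] [[0.3366692542840725, 0.19619629088421447], [0.37001003177160474, 0.10542701958635553], [0.29763086372051817, 0.07777836793713175], [0.26475770583528563, 0.16799971234260255]]
side [[329, 266], [335, 242], [360, 248], [354, 272]] [[0.3324420640918626, 0.19437348199308624], [0.37182405705247557, 0.10959718875764468], [0.2928951790312012, 0.08122015590723719], [0.2573347522455922, 0.16622126180437802]]
side [[327, 269], [356, 269], [356, 294], [327, 294]] [[0.3322706491430125, 0.20546531887300912], [0.26095210577697714, 0.15178017179153336], [0.21191895268676927, 0.22301685554471062], [0.2801553531153037, 0.27443132607227516]]
```

Request:
drive_tool(rows=[0,0,0,0,0,0.164,0.61,0,0,0,0,0,0.164,0.61,0,0,0,0,0,0.164,0.61,0,0,0,0,0,0.164,0.61,0,0,0,0,0,0.164,0.61])

```text
time_s: 6.95
tool_pos: [0.6075, 0.2019, 0.4443]
tool_rot: [179.9, 0.1, 5.6]
force: [-1.5, -0.2, 0.3]
grip_width: 0.07
grasp_force: 0.0
```

Request:
drive_tool(rows=[0,0,0,0,0,0.164,0.61,0,0,0,0,0,0.164,0.61,0,0,0,0,0,0,0.61])

```text
time_s: 7.32
tool_pos: [0.6076, 0.2022, 0.4445]
tool_rot: [179.9, 0.0, -12.8]
force: [-1.2, 0.5, -0.1]
grip_width: 0.0701
grasp_force: 0.0
```

Request:
drive_tool(rows=[-0.037,0.0324,0,0,0,0,0.61,-0.037,0.0324,0,0,0,0,0.61,-0.037,0.0324,0,0,0,0,0.61,-0.037,0.0324,0,0,0,0,0.61,0,0,0,0,0,0,0.61])

```text
time_s: 7.95
tool_pos: [0.4323, 0.1081, 0.4447]
tool_rot: [179.8, -0.1, -12.9]
force: [1.4, 0.4, -0.4]
grip_width: 0.0701
grasp_force: 0.0
```

```bash
python3 -c "
from h import *
o=get_obs();print(o['qpos'],o['tool_pos'],o['tool_rot'],o['force'])"
```

```text
[  24.11079606   -7.91344677  -37.4128439   105.58745541   -4.60380659
   80.75750857 -115.15618376] [0.43232148 0.10810521 0.44472997] [ 1.79764593e+02 -9.73145382e-02 -1.28603944e+01] [ 1.35948401  0.42621508 -0.38613595]
```

Request:
drive_tool(rows=[0,0,0.045,0,0,0,0.61,0,0,0.045,0,0,0,0.61,0,0,0.045,0,0,0,0.61])

```text
time_s: 8.32
tool_pos: [0.4352, 0.11, 0.3085]
tool_rot: [-180.0, -0.1, -12.6]
force: [0.3, 0.4, -0.4]
grip_width: 0.0703
grasp_force: 0.0
```

Request:
drive_tool(rows=[0,0,0.036,0,0,0,0.61,0,0,0.036,0,0,0,0.61,0,0,0,0,0,0,0.61])

```text
time_s: 8.7
tool_pos: [0.4337, 0.1098, 0.2354]
tool_rot: [180.0, 0.4, -12.6]
force: [-0.3, 0.0, 0.0]
grip_width: 0.0698
grasp_force: 0.0
```

```bash
python3 -c "
from h import *
o=get_obs();print(o['qpos'],o['tool_pos'],o['tool_rot'],o['force'])"
```

```text
[  21.80892963    5.79934049  -40.48208585  120.39446915    4.38149658
   55.5951315  -123.6762555 ] [0.43373589 0.10980177 0.2354353 ] [179.95618218   0.35698405 -12.6482103 ] [-0.2688612   0.01419815  0.04077682]
```

Request:
drive_tool(rows=[0.012,0,0,0,0,0,0.61,0.015,0,0,0,0,0,0.61,0.015,0,0,0,0,0,0.61,0.015,0,0,0,0,0,0.61])

```text
time_s: 9.2
tool_pos: [0.4917, 0.0967, 0.2382]
tool_rot: [180.0, -0.0, -12.8]
force: [-2.1, 0.3, 1.4]
grip_width: 0.0702
grasp_force: 1.4
```

Request:
drive_tool(rows=[0.015,0,0,0,0,0,0.61,0.015,0,0,0,0,0,0.61,0.015,0,0,0,0,0,0.61])

```text
time_s: 9.57
tool_pos: [0.5351, 0.0875, 0.2376]
tool_rot: [-180.0, 0.0, -12.8]
force: [-3.8, 0.9, 3.1]
grip_width: 0.0701
grasp_force: 1.8
```

```bash
python3 - <<'E'
from h import *
a=read_camera("side")["color"]; cv2.imwrite("pics/side4.png",a)
b=read_camera("top")["color"]; cv2.imwrite("pics/top4.png",b); a=a[165:300,205:370]; b=b[130:245,205:365]
cv2.imwrite("pics/p4.png",np.hstack([cv2.resize(a,(400,400)),cv2.resize(b,(400,400))]))
E
```

```text
(no output)
```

View pics/p4.png

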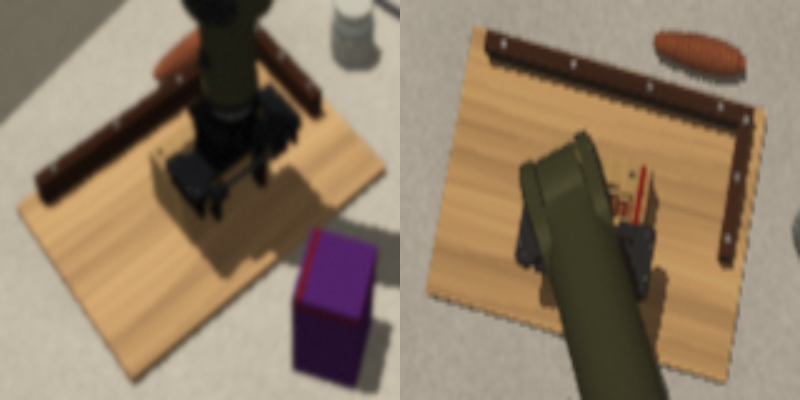

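```bash
python3 - <<'E'
from h import *
np.set_printoptions(precision=4,suppress=True)
p=np.array([.6862,-.1372]);t=np.radians(-12.8);R=np.array([[np.cos(t),-np.sin(t)],[np.sin(t),np.cos(t)]])
for n,f,z,P in (("top","top4",.108,0),):
    r=read_camera(n); im=cv2.imread(f"pics/{f}.png"); h=cv2.cvtColor(im,cv2.COLOR_BGR2HSV)
    m=cv2.inRange(h,(0,150,70),(8,255,255))|cv2.inRange(h,(172,150,70),(180,255,255)); m[:,:290]=0;m[:,312:]=0;m[:172]=0;m[206:]=0
    ys,xs=np.nonzero(m); k=xs>298; ys,xs=ys[k],xs[k]; w=np.array([onz(r,u,v,z) for u,v in zip(xs,ys)]); b=(w-p)@R
    c=np.polyfit(b[:,0],b[:,1],1); print(len(b),b.min(0),b.max(0),c,np.degrees(np.arctan(c[0])))
# end stop / fence tops: dark edges
r=read_camera("top")
for u,v in ((745,110),(728,262),(722,205),(735,135)):
    print((onz(r,205+(u-400+.5)/2.5-.5,130+(v+.5)/(400/115)-.5,.063)-p)@R)
E
```

```text
26 [-0.1499  0.1242] [-0.0891  0.1298] [0.0101 0.1281] 0.5812167311886691
[ 0.0157 -0.0074]
[-0.1548 -0.0156]
[-0.0953  0.0058]
[-0.015  0.002]
```

Request:
drive_tool(rows=[-0.02,0,0,0,0,0,0.61,-0.02,0,0,0,0,0,0.61,-0.02,0,0,0,0,0,0.61,-0.012,0,0,0,0.12,0,0.61,0,0,0,0,0.12,0,0.61])

```text
time_s: 10.4
tool_pos: [0.4632, 0.1036, 0.2379]
tool_rot: [180.0, -14.0, -12.7]
force: [-0.0, 0.7, 0.5]
grip_width: 0.0701
grasp_force: 0.0
```

Request:
drive_tool(rows=[0,0,0,0,0.109,0,0.61,0,0,0,0,0,0,0.61])

```text
time_s: 10.65
tool_pos: [0.4631, 0.1036, 0.2379]
tool_rot: [179.9, -20.0, -12.6]
force: [-0.6, -0.4, -0.8]
grip_width: 0.0701
grasp_force: 0.0
```

```bash
cat >> h.py <<'E'
np.set_printoptions(precision=4,suppress=True)
BP=np.array([.6862,-.1372]);BT=np.radians(-12.8);BR=np.array([[np.cos(BT),-np.sin(BT)],[np.sin(BT),np.cos(BT)]])
from scipy.spatial.transform import Rotation
def st():
    o=get_obs();Rt=Rotation.from_euler("xyz",o["tool_rot"],degrees=True).as_matrix()
    tip=o["tool_pos"]+Rt[:,2]*tcp_to_tips
    print("t",o["time_s"],"q",o["qpos"],"rot",o["tool_rot"],"tcp",o["tool_pos"],"tip board",BR.T@(tip[:2]-BP),tip[2],"F board",BR.T@o["force"][:2],o["force"][2])
    return o,Rt
E
python3 -c "
from h import *
st()"
```

```text
t 10.65 q [  19.3877    2.1138  -39.4736  124.6708   19.6544   38.2674 -136.3812] rot [179.9178 -20.0312 -12.6482] tcp [0.4631 0.1036 0.2379] tip board [-0.2085  0.1853] 0.06673440729758295 F board [-0.4556 -0.54  ] -0.777443879778221
```

Request:
drive_tool(rows=[-0.0085,-0.015,0.0235,0,0,0,0.61,0.014,0,0.0051,0,0,0,0.61,0.014,0,0.0051,0,0,0,0.61,0.014,0,0.0051,0,0,0,0.61])

```text
time_s: 11.15
tool_pos: [0.5122, 0.107, 0.2129]
tool_rot: [180.0, -19.9, -12.9]
force: [-1.7, 0.8, -1.5]
grip_width: 0.07
grasp_force: 1.0
```

Request:
drive_tool(rows=[0.014,0,0.0051,0,0,0,0.61,0.014,0,0.0051,0,0,0,0.61])

```text
time_s: 11.4
tool_pos: [0.5411, 0.1008, 0.2128]
tool_rot: [180.0, -20.0, -12.8]
force: [-2.5, 0.6, -0.4]
grip_width: 0.0701
grasp_force: 1.2
```

```bash
python3 -c "
from h import *
st()"
```

```text
t 11.4 q [  17.4019   14.6571  -37.0468  116.2557   31.118    38.2948 -142.6189] rot [179.9857 -19.9849 -12.8225] tcp [0.5411 0.1008 0.2128] tip board [-0.1319  0.1999] 0.0415378204227877 F board [-2.6232  0.0635] -0.356317073415786
```

Request:
drive_tool(rows=[0.0094,0,0.0034,0,0,0,0.61,0.0047,0,0.0017,0,0,0,0.61,0.0038,0,0.0014,0,0,0,0.61,0.0028,0,0.001,0,0,0,0.61])

```text
time_s: 11.9
tool_pos: [0.5615, 0.0967, 0.2128]
tool_rot: [180.0, -20.0, -12.8]
force: [-3.5, 1.2, 0.5]
grip_width: 0.0699
grasp_force: 1.4
```

```bash
python3 -c "
from h import *
st()"
```

```text
t 11.9 q [  17.274    16.85    -36.3586  113.7543   32.0647   38.9001 -141.989 ] rot [179.9911 -19.9942 -12.7645] tcp [0.5615 0.0967 0.2128] tip board [-0.1111  0.2005] 0.04158122503055672 F board [-3.668  0.444] 0.5102983705076996
```

Drag is about 3.5 N; fence nearly reached. Creep in.

Request:
drive_tool(rows=[0.0019,0,0.0007,0,0,0,0.61,0.0019,0,0.0007,0,0,0,0.61])

```text
time_s: 12.15
tool_pos: [0.5654, 0.0957, 0.2128]
tool_rot: [180.0, -20.0, -12.8]
force: [-2.8, 0.4, -0.1]
grip_width: 0.0705
grasp_force: 1.5
```

Request:
drive_tool(rows=[0.0014,0,0.0005,0,0,0,0.61,0.001,0,0.0004,0,0,0,0.61])

```text
time_s: 12.4
tool_pos: [0.5677, 0.0953, 0.2126]
tool_rot: [180.0, -20.0, -12.8]
force: [-5.8, 1.8, 4.3]
grip_width: 0.0701
grasp_force: 3.2
```

Request:
drive_tool(rows=[0.001,0,0.0004,0,0,0,0.61])

```text
time_s: 12.52
tool_pos: [0.5684, 0.0954, 0.2126]
tool_rot: [180.0, -19.9, -12.8]
force: [-9.3, 2.0, 5.9]
grip_width: 0.0704
grasp_force: 4.8
```

Request:
drive_tool(rows=[0.0007,0,0.0002,0,0,0,0.61])

```text
time_s: 12.65
tool_pos: [0.5686, 0.0955, 0.2125]
tool_rot: [179.9, -19.8, -12.8]
force: [-10.9, 1.8, 6.7]
grip_width: 0.0702
grasp_force: 5.8
```

Request:
drive_tool(rows=[0.0004,0,0.0001,0,0,0,0.61])

```text
time_s: 12.78
tool_pos: [0.5687, 0.0955, 0.2125]
tool_rot: [179.9, -19.8, -12.8]
force: [-12.4, 2.5, 8.5]
grip_width: 0.0697
grasp_force: 6.2
```

Request:
drive_tool(rows=[0.0008,0,-0.001,0,0,0,0.61])

```text
time_s: 12.9
tool_pos: [0.5688, 0.0954, 0.213]
tool_rot: [179.9, -19.7, -12.8]
force: [-8.4, 3.5, 0.6]
grip_width: 0.0701
grasp_force: 4.3
```

Request:
drive_tool(rows=[0.0004,0,-0.0008,0,0,0,0.61])

```text
time_s: 13.02
tool_pos: [0.5688, 0.0953, 0.2134]
tool_rot: [180.0, -19.7, -12.8]
force: [-6.8, 3.1, -3.6]
grip_width: 0.0701
grasp_force: 3.4
```

Request:
drive_tool(rows=[0.0014,0,0.0005,0,0,0,0.61])

```text
time_s: 13.15
tool_pos: [0.5695, 0.0953, 0.2131]
tool_rot: [179.9, -19.6, -12.8]
force: [-14.6, 4.2, 5.5]
grip_width: 0.0698
grasp_force: 7.7
```

Request:
drive_tool(rows=[0.0007,0,0.0002,0,0,0,0.61])

```text
time_s: 13.28
tool_pos: [0.5698, 0.0954, 0.2131]
tool_rot: [179.9, -19.5, -12.8]
force: [-17.1, 2.8, 8.0]
grip_width: 0.0697
grasp_force: 8.3
```

Request:
drive_tool(rows=[0,0,0,0,0,0,0.61,0,0,0,0,0,0,0.61])

```text
time_s: 13.52
tool_pos: [0.5697, 0.0954, 0.2131]
tool_rot: [179.9, -19.5, -12.7]
force: [-15.9, 4.1, 5.7]
grip_width: 0.0701
grasp_force: 7.6
```

Request:
drive_tool(rows=[0,0,0,0,0,0,0.61,0,0,0,0,0,0,0.61,0,0,0,0,0,0,0.61,0,0,0,0,0,0,0.61])

```text
time_s: 14.02
tool_pos: [0.5697, 0.0954, 0.2131]
tool_rot: [179.9, -19.5, -12.7]
force: [-15.7, 2.3, 6.3]
grip_width: 0.0699
grasp_force: 7.6
```

Request:
drive_tool(rows=[0,0,0,0,0,0,0.61,0,0,0,0,0,0,0.61,0,0,0,0,0,0,0.61])

```text
time_s: 14.4
tool_pos: [0.5697, 0.0954, 0.2131]
tool_rot: [179.9, -19.5, -12.7]
force: [-14.7, 2.9, 5.0]
grip_width: 0.0705
grasp_force: 7.6
```

```bash
python3 -c "
from h import *
o,_=st();print(o['wrist_torque'])"
```

```text
t 14.4 q [  17.2844   17.8498  -36.2341  112.4931   32.0303   39.7177 -141.3839] rot [179.8695 -19.5395 -12.7439] tcp [0.5697 0.0954 0.2131] tip board [-0.1042  0.2007] 0.0414386205123399 F board [-14.9397  -0.4511] 5.044949838165721
[ 0.7833  3.1346 -0.276 ]
```

Request:
drive_tool(rows=[-0.012,0,-0.0043,0,0,0,0.61,-0.028,0,-0.0103,0,0,0,0.61,0.0171,0,-0.047,0,0,0,0.61,0.0171,0,-0.047,0,0,0,0.61,0.0171,0,-0.047,0,0,0,0.61])

```text
time_s: 15.02
tool_pos: [0.5315, 0.1031, 0.3675]
tool_rot: [-180.0, -20.2, -12.8]
force: [1.8, 0.2, 0.8]
grip_width: 0.0702
grasp_force: 0.0
```

Request:
drive_tool(rows=[0,0,0,0,-0.117,0,0.2,0,0,0,0,-0.117,0,0.0,0,0,0,0,-0.115,0,-0.08,0,0,0,0,0,-0.17,-0.08,0,0,0,0,0,-0.17,-0.08])

```text
time_s: 15.65
tool_pos: [0.532, 0.1029, 0.3655]
tool_rot: [180.0, -0.2, 7.0]
force: [-0.2, -0.3, 0.1]
grip_width: 0.0408
grasp_force: 0.0
```

Request:
drive_tool(rows=[0,0,0,0,0,-0.175,-0.08,0,0,0,0,0,-0.175,-0.08,0,0,0,0,0,-0.175,-0.08,0,0,0,0,0,-0.175,-0.08,0,0,0,0,0,-0.175,-0.08])

```text
time_s: 16.27
tool_pos: [0.5318, 0.103, 0.3657]
tool_rot: [179.8, -0.1, 57.1]
force: [0.3, -0.5, -0.5]
grip_width: 0.0399
grasp_force: 0.0
```

Request:
drive_tool(rows=[0,0,0,0,0,-0.175,-0.08,0,0,0,0,0,-0.175,-0.08,0,0,0,0,0,0,-0.08])

```text
time_s: 16.65
tool_pos: [0.5317, 0.103, 0.3655]
tool_rot: [179.9, 0.0, 76.7]
force: [-0.2, 0.1, -0.6]
grip_width: 0.0403
grasp_force: 0.0
```

```bash
python3 - <<'E'
from h import *
o,Rt=st()
def go(bx,by,z): # shift of tip (tool axes) to board point
    w=np.r_[BP+BR@[bx,by],z]; tip=o["tool_pos"]+Rt[:,2]*tcp_to_tips; print("shift",Rt.T@(w-tip))
go(-.048,.315,.16)
E
```

```text
t 16.65 q [ 32.331   11.6626 -51.2523 100.3272   9.5961  72.4258 -34.5032] rot [179.8611   0.0007  76.7367] tcp [0.5317 0.103  0.3655] tip board [-0.2034  0.2   ] 0.18333264330292748 F board [-0.1994  0.0879] -0.6128163337041014
shift [0.1163 0.1544 0.0237]
```

Request:
drive_tool(rows=[0.0357,0.0309,0,0,0,-0.008,-0.08,0.0357,0.0309,0,0,0,0,-0.08,0.0357,0.0309,0,0,0,0,-0.08,0.0357,0.0309,0,0,0,0,-0.08,0.0357,0.0309,0,0,0,0,-0.08])

```text
time_s: 17.27
tool_pos: [0.7231, 0.2437, 0.3648]
tool_rot: [179.9, 0.0, 77.1]
force: [0.4, 0.1, 1.3]
grip_width: 0.0403
grasp_force: 0.0
```

Request:
drive_tool(rows=[0,0,0,0,-0.117,0,-0.08,0,0,0,0,-0.117,0,-0.08,0,0,0,0,-0.115,0,-0.08,0,0,0,0,0,0,-0.08])

```text
time_s: 17.77
tool_pos: [0.7213, 0.2449, 0.3642]
tool_rot: [179.9, 20.0, 77.3]
force: [-0.5, -0.2, -0.0]
grip_width: 0.0401
grasp_force: 0.0
```

```bash
python3 - <<'E'
from h import *
o,Rt=st()
w=np.r_[BP+BR@[-.048,.312],.042]; tip=o["tool_pos"]+Rt[:,2]*tcp_to_tips; print("shift",Rt.T@(w-tip))
r=read_camera("top"); im=r["color"]; cv2.imwrite("pics/top5.png",im); h=cv2.cvtColor(im,cv2.COLOR_BGR2HSV)
m=cv2.inRange(h,(0,150,70),(8,255,255))|cv2.inRange(h,(172,150,70),(180,255,255)); m[:140]=0;m[225:]=0;m[:,:225]=0;m[:,335:]=0
ys,xs=np.nonzero(m); b=np.array([BR.T@(onz(r,u,v,.108)-BP) for u,v in zip(xs,ys)])
for q in np.c_[xs,ys,b.round(3)].tolist()[::3]: print(q)
E
```

```text
t 17.775 q [ -4.4069  43.2004 -38.334   59.3836  38.2786  99.9413 -48.9763] rot [179.9469  19.9617  77.2878] tcp [0.7213 0.2449 0.3642] tip board [-0.0502  0.3182] 0.1929344391823225 F board [-0.451  -0.2947] -0.012200945859741519
shift [0.0457 0.002  0.144 ]
[307.0, 154.0, 0.004, 0.128]
[307.0, 156.0, -0.004, 0.127]
[306.0, 158.0, -0.012, 0.129]
[307.0, 159.0, -0.015, 0.124]
[305.0, 162.0, -0.028, 0.129]
[306.0, 163.0, -0.031, 0.125]
[305.0, 165.0, -0.039, 0.127]
[304.0, 167.0, -0.047, 0.129]
[305.0, 168.0, -0.05, 0.124]
[303.0, 171.0, -0.063, 0.129]
[304.0, 172.0, -0.065, 0.125]
[303.0, 174.0, -0.074, 0.127]
[302.0, 176.0, -0.082, 0.129]
[303.0, 177.0, -0.085, 0.125]
[302.0, 179.0, -0.093, 0.127]
```

Request:
drive_tool(rows=[0.0114,0.0005,0.036,0,0,0,-0.08,0.0114,0.0005,0.036,0,0,0,-0.08,0.0114,0.0005,0.036,0,0,0,-0.08,0.0114,0.0005,0.036,0,0,0,-0.08,0,0,0,0,0,0,-0.08])

```text
time_s: 18.45
tool_pos: [0.7213, 0.2348, 0.2107]
tool_rot: [-179.7, 20.1, 77.3]
force: [-0.6, -0.2, -1.2]
grip_width: 0.0398
grasp_force: 0.0
```

Request:
drive_tool(rows=[-0.0094,0,0.0034,0,0,0,-0.08,-0.0094,0,0.0034,0,0,0,-0.08,-0.0094,0,0.0034,0,0,0,-0.08,-0.0094,0,0.0034,0,0,0,-0.08])

```text
time_s: 18.95
tool_pos: [0.7132, 0.1977, 0.2154]
tool_rot: [179.9, 19.8, 77.3]
force: [0.8, 5.2, 3.9]
grip_width: 0.0401
grasp_force: 2.1
```

```bash
python3 -c "
from h import *
st()"
```

```text
t 18.95 q [  0.8502  46.2083 -36.9354  72.8056  40.374   85.1382 -52.3938] rot [179.9064  19.8347  77.303 ] tcp [0.7132 0.1977 0.2154] tip board [-0.0474  0.2707] 0.04404765598450866 F board [-0.3878  5.1994] 3.9330744991322586
```

Request:
drive_tool(rows=[-0.0141,0,0.0051,0,0,0,-0.08,-0.0141,0,0.0051,0,0,0,-0.08,-0.0141,0,0.0051,0,0,0,-0.08])

```text
time_s: 19.32
tool_pos: [0.7031, 0.1535, 0.2148]
tool_rot: [180.0, 19.9, 77.4]
force: [0.7, 4.0, 3.3]
grip_width: 0.0404
grasp_force: 2.1
```

Request:
drive_tool(rows=[-0.0141,0,0.0051,0,0,0,-0.08,-0.0141,0,0.0051,0,0,0,-0.08,-0.0094,0,0.0034,0,0,0,-0.08])

```text
time_s: 19.7
tool_pos: [0.6944, 0.1132, 0.2142]
tool_rot: [-180.0, 20.0, 77.3]
force: [0.6, 4.9, 2.5]
grip_width: 0.0402
grasp_force: 2.1
```

```bash
python3 -c "
from h import *
st()"
```

```text
t 19.7 q [  8.5955  41.6015 -36.8787  80.5446  40.1377  80.9605 -48.4769] rot [-179.9954   20.0409   77.2765] tcp [0.6944 0.1132 0.2142] tip board [-0.0474  0.1835] 0.043039834045475844 F board [-0.508   4.9115] 2.530359918689098
```

Request:
drive_tool(rows=[-0.0066,0,0.0024,0,0,0,-0.08,-0.0056,0,0.002,0,0,0,-0.08,-0.0028,0,0.001,0,0,0,-0.08])

```text
time_s: 20.08
tool_pos: [0.6909, 0.099, 0.2143]
tool_rot: [-180.0, 20.0, 77.3]
force: [0.7, 4.7, 3.4]
grip_width: 0.0399
grasp_force: 2.0
```

Request:
drive_tool(rows=[-0.0019,0,0.0007,0,0,0,-0.08])

```text
time_s: 20.2
tool_pos: [0.6905, 0.0975, 0.2143]
tool_rot: [-180.0, 20.0, 77.4]
force: [1.0, 4.7, 2.0]
grip_width: 0.0401
grasp_force: 2.0
```

```bash
python3 -c "
from h import *
st()"
```

```text
t 20.2 q [ 10.0824  40.7592 -36.8803  81.8565  40.08    80.1201 -47.5334] rot [-179.9917   19.9807   77.366 ] tcp [0.6905 0.0975 0.2143] tip board [-0.0476  0.1676] 0.04307435559914197 F board [-0.0296  4.8498] 2.013802331672788
```

Request:
drive_tool(rows=[-0.0019,0,0.0007,0,0,0,-0.08,-0.0019,0,0.0007,0,0,0,-0.08])

```text
time_s: 20.45
tool_pos: [0.6896, 0.0934, 0.2143]
tool_rot: [-180.0, 20.0, 77.4]
force: [0.8, 4.1, 1.9]
grip_width: 0.0398
grasp_force: 1.9
```

Request:
drive_tool(rows=[-0.0014,0,0.0005,0,0,0,-0.08])

```text
time_s: 20.58
tool_pos: [0.6893, 0.0918, 0.2143]
tool_rot: [-180.0, 20.0, 77.3]
force: [0.5, 4.7, 1.0]
grip_width: 0.0402
grasp_force: 1.9
```

Request:
drive_tool(rows=[-0.0014,0,0.0005,0,0,0,-0.08])

```text
time_s: 20.7
tool_pos: [0.689, 0.0903, 0.2143]
tool_rot: [-180.0, 20.0, 77.3]
force: [1.2, 3.4, 1.3]
grip_width: 0.0403
grasp_force: 1.9
```

```bash
python3 -c "
from h import *
st()"
```

```text
t 20.7 q [ 10.7177  40.4205 -36.8405  82.3767  40.07    79.7976 -47.1422] rot [-179.9899   20.0025   77.3422] tcp [0.689  0.0903 0.2143] tip board [-0.0476  0.1602] 0.043076155848937786 F board [0.4134 3.5599] 1.3047988907088586
```

Request:
drive_tool(rows=[-0.0014,0,0.0005,0,0,0,-0.08])

```text
time_s: 20.82
tool_pos: [0.6888, 0.0896, 0.2145]
tool_rot: [180.0, 19.9, 77.4]
force: [0.9, 5.7, 2.3]
grip_width: 0.0401
grasp_force: 3.2
```

Request:
drive_tool(rows=[-0.0012,0,0.0004,0,0,0,-0.08])

```text
time_s: 20.95
tool_pos: [0.6885, 0.0892, 0.2146]
tool_rot: [180.0, 19.8, 77.4]
force: [1.4, 7.2, 2.8]
grip_width: 0.0401
grasp_force: 3.9
```

Request:
drive_tool(rows=[-0.001,0,0.0003,0,0,0,-0.08])

```text
time_s: 21.08
tool_pos: [0.6884, 0.089, 0.2147]
tool_rot: [180.0, 19.7, 77.4]
force: [1.7, 9.5, 1.6]
grip_width: 0.0403
grasp_force: 4.5
```

Request:
drive_tool(rows=[-0.0014,0,0.0005,0,0,0,-0.08])

```text
time_s: 21.2
tool_pos: [0.6881, 0.0885, 0.2149]
tool_rot: [179.9, 19.6, 77.5]
force: [2.7, 10.8, 1.5]
grip_width: 0.04
grasp_force: 5.6
```

Request:
drive_tool(rows=[-0.0012,0,0.0004,0,0,0,-0.08])

```text
time_s: 21.32
tool_pos: [0.6879, 0.0882, 0.2151]
tool_rot: [179.9, 19.5, 77.5]
force: [3.9, 12.0, 0.0]
grip_width: 0.0402
grasp_force: 6.4
```

Request:
drive_tool(rows=[-0.0012,0,0.0004,0,0,0,-0.08])

```text
time_s: 21.45
tool_pos: [0.6877, 0.0879, 0.2152]
tool_rot: [179.9, 19.4, 77.6]
force: [4.3, 13.7, 0.8]
grip_width: 0.0402
grasp_force: 7.2
```

Request:
drive_tool(rows=[-0.0009,0,0.0004,0,0,0,-0.08])

```text
time_s: 21.58
tool_pos: [0.6876, 0.0876, 0.2153]
tool_rot: [179.9, 19.3, 77.6]
force: [4.1, 15.4, 2.2]
grip_width: 0.04
grasp_force: 7.7
```

Request:
drive_tool(rows=[0,0,0,0,0,0,-0.08])

```text
time_s: 21.7
tool_pos: [0.6876, 0.0877, 0.2153]
tool_rot: [179.9, 19.3, 77.6]
force: [4.1, 13.5, 0.6]
grip_width: 0.0402
grasp_force: 7.3
```

Request:
drive_tool(rows=[-0.0008,0,0.0003,0,0,0,-0.08,0,0,0,0,0,0,-0.08])

```text
time_s: 21.95
tool_pos: [0.6874, 0.0875, 0.2154]
tool_rot: [179.8, 19.3, 77.6]
force: [4.1, 14.3, 1.1]
grip_width: 0.0398
grasp_force: 7.8
```

Request:
drive_tool(rows=[0,0,0,0,0,0,-0.08,0,0,0,0,0,0,-0.08,0,0,0,0,0,0,-0.08])

```text
time_s: 22.32
tool_pos: [0.6874, 0.0875, 0.2154]
tool_rot: [179.8, 19.3, 77.6]
force: [5.0, 15.1, 1.5]
grip_width: 0.0405
grasp_force: 7.8
```

Request:
drive_tool(rows=[0,0,0,0,0,0,-0.08,0,0,0,0,0,0,-0.08,0,0,0,0,0,0,-0.08])

```text
time_s: 22.7
tool_pos: [0.6874, 0.0875, 0.2154]
tool_rot: [179.8, 19.3, 77.6]
force: [3.9, 14.9, 0.8]
grip_width: 0.04
grasp_force: 7.8
```

```bash
python3 -c "
from h import *
st()"
```

```text
t 22.7 q [ 11.4021  39.9639 -37.1347  82.964   39.751   78.9573 -46.6067] rot [179.8459  19.2558  77.6215] tcp [0.6874 0.0875 0.2154] tip board [-0.0476  0.1593] 0.04337443962253043 F board [ 0.4639 15.3455] 0.8299151940189529
```

Request:
drive_tool(rows=[-0.0006,0,0.0002,0,0,0,-0.08,0,0,0,0,0,0,-0.08,0,0,0,0,0,0,-0.08,0,0,0,0,0,0,-0.08,0,0,0,0,0,0,-0.08])

```text
time_s: 23.32
tool_pos: [0.6873, 0.0873, 0.2154]
tool_rot: [179.8, 19.2, 77.6]
force: [4.6, 14.9, 2.4]
grip_width: 0.0401
grasp_force: 8.2
```

Request:
drive_tool(rows=[0,0,0,0,0,0,-0.08,0,0,0,0,0,0,-0.08,0,0,0,0,0,0,-0.08])

```text
time_s: 23.7
tool_pos: [0.6873, 0.0873, 0.2155]
tool_rot: [179.8, 19.2, 77.6]
force: [5.2, 15.8, 0.4]
grip_width: 0.0402
grasp_force: 8.2
```

Request:
drive_tool(rows=[0.003,0,-0.0011,0,0,0,-0.08,0.0056,0,-0.002,0,0,0,-0.08,0.02,0,-0.0073,0,0,0,-0.08,0.038,0,-0.0137,0,0,0,-0.08,0.03,0,-0.0113,0,0,0,-0.08])

```text
time_s: 24.32
tool_pos: [0.7095, 0.1817, 0.2141]
tool_rot: [-180.0, 20.1, 77.3]
force: [0.7, 0.6, 0.1]
grip_width: 0.0399
grasp_force: 0.0
```

Request:
drive_tool(rows=[-0.0171,0,-0.047,0,0,0,-0.08,-0.0171,0,-0.047,0,0,0,-0.08,0.047,0,-0.0171,0,0,0,-0.08,0.047,0,-0.0171,0,0,0,-0.08,0,0,0,0,0,0,-0.08])

```text
time_s: 24.95
tool_pos: [0.7295, 0.2842, 0.3126]
tool_rot: [-179.8, 19.9, 77.8]
force: [-0.4, 0.2, 0.2]
grip_width: 0.0401
grasp_force: 0.0
```

```bash
python3 - <<'E'
from h import *
st()
a=read_camera("side")["color"][165:300,205:370]; r=read_camera("top"); im=r["color"];b=im[130:245,205:365]
cv2.imwrite("pics/p6.png",np.hstack([cv2.resize(a,(400,400)),cv2.resize(b,(400,400))]))
h=cv2.cvtColor(im,cv2.COLOR_BGR2HSV)
m=cv2.inRange(h,(0,150,70),(8,255,255))|cv2.inRange(h,(172,150,70),(180,255,255)); m[:155]=0;m[225:]=0;m[:,:325]=0;m[:,355:]=0
ys,xs=np.nonzero(m); b=np.array([BR.T@(onz(r,u,v,.108)-BP) for u,v in zip(xs,ys)]); print(len(b),b.min(0),b.max(0),np.polyfit(b[:,0],b[:,1],1))
E
```

```text
t 24.95 q [ -7.7371  47.8465 -37.9545  57.8601  39.5491  97.9304 -51.698 ] rot [-179.7536   19.9467   77.805 ] tcp [0.7295 0.2842 0.3126] tip board [-0.0512  0.3584] 0.14135088518386246 F board [-0.4076  0.1308] 0.21095647737562684
45 [-0.0957  0.0096] [0.0012 0.0157] [-0.0028  0.0125]
```

View pics/p6.png

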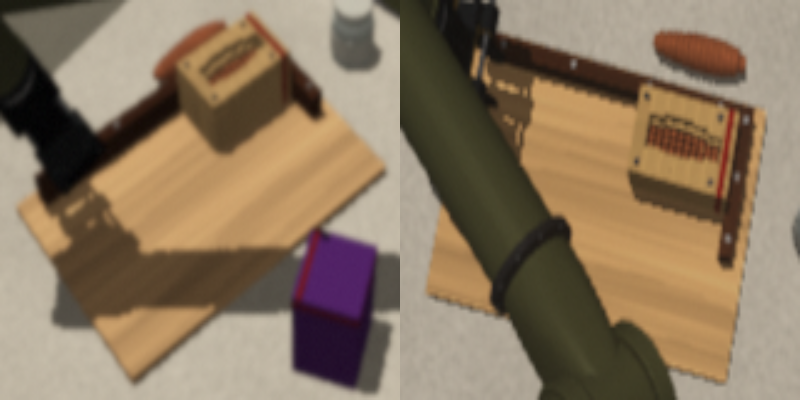

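The picture shows the mould lying cavity up in the corner. Its red band (crop pixels 735,110 to 720,200) runs parallel to the end stop, and its long side is against the fence. The gripper is clear of everything.

```bash
python3 -c "
from cell import *
print(sign_off())"
```

```text
the job is handed in; nothing more can be done
None
```

The mould lies on its back with the cavity up and the red band towards the end stop, tight against both battens as far as the camera and contact readings show. It was pressed for about a second against the fence and two against the end stop, roughly 12 N each by estimate after drag, and the job was handed in at about 25 s.

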